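Set up a cast rest bracket, check it for rocking and load an injector

ROBOT

A 6-joint arm with a two-finger parallel gripper is mounted at the origin on a cart in front of the work surface, level with it; the furniture and walls round the work are solid. World frame = base frame: x ahead of the robot, y to its left, z up, the work surface at z = 0. Lengths are in mm, angles in rad, forces in N, time in s.
With the tool pointing down it reaches from about 250 to 725 mm from the base axis. Payload 4 kg.
Tool frame: the origin (TCP) lies midway between the tips of the shut fingers; the grasp point (between the pads) lies 19 mm behind it; x points along the fingers, y is the direction in which the jaws open and shut, and the axes are right-handed (so a half turn about x gives the same grasp; the last joint's range is limited). The gripper opens to 85 mm and grips with 20 to 120 N. Pads are 22 mm wide; open, the fingers measure 114 mm over their backs; the gripper's body (76 mm by 85 mm) begins 54 mm behind the grasp point. The pads swing forward as they close: fully open they stand 13 mm farther back than shut.
Start: joints at [-1.171, 0.241, 0.005, 1.335, 0, 1.571], TCP at [194.615, -460.57, 231.306] pointing down, gripper open.
Joint ranges: [-2.72, 2.72], [-1.05, 1.87], [-1.09, 1.28], [-1.99, 2.15], [-1.42, 1.44], [-3.14, 3.14]. Speed limits (rad/s): [2.79, 2.79, 3.14, 3.14, 3.14, 3.14].

INTERFACE

Orientations are given as a rotation vector (axis times angle).
In Python, from cell import * gives the robot as it stands. The module is installed in compiled form; this text tells all that it offers. Calls block until the motion is done:
- move_pose(position, orientation): joint-space move of the TCP to a pose.
- line_to(position, vel=150, ori=None, guard=None): straight line of the TCP; ori=None keeps the orientation; vel is the mean speed in mm/s. With guard (N) it stops when the force on the tool has changed by that much, and returns True; else False.
- move_j(angles): joint-space move.
- release() and grab(force=None): open the fingers fully, or close them until they stop; force is the grip in N (None keeps the last).
- sleep(seconds).
- inverse_kinematics(position, orientation): joint angles nearest the present ones, or None.
- get_state(): the state.
- get_image(name): name is "scene" or "side" or "wrist"; returns a dict with "frame" (400x640x3 uint8, red, green, blue), "fx", "fy", "cx", "cy" (pixels), "origin" and "rotation" of the camera in the world. Camera axes: x right, y down, z forward; pixel columns grow to the right and rows downward; lengths in mm; the calibration is good to about 2 mm. A picture is of the moment at which its call begins. There is no depth.
A pose or a line that the arm cannot do raises Unreachable and nothing moves.
- sign_off(): hands the job in, once; it reports no verdict.
The state is a dict: "time": time; "joints": joint angles; "qd": joint speeds; "effort": joint torques, N m; "ee_pos": TCP position; "ee_rot": TCP orientation; "ft_force": force on the tool from outside, world axes, zero at the start; "ft_torque": the same for the moment, N m; "opening": opening from 0.0 (shut) to 1.0 (fully open).
Only numpy, scipy, OpenCV 4.12 (cv2) and the standard library are available. Lean on these libraries where they do the work, as an engineer would, in place of code of your own. Each camera call takes 0.05 s, during which the arm holds its last target.

TASK

Stand the cast rest bracket level beside the riser block so that its short foot sits squarely and wholly on the block and its long foot stands on the bench, and let go of it. Check that it does not rock by pressing down with the fingertips first on the round pad over the short foot and then on the round pad over the long foot. Then lay the loose injector from the bench along the bracket, the thick part of its body in both vees, without dropping either part, and leave everything else where it lies.

Things in the scene. Friction and masses are not known exactly. Their poses are not given: they have to be found in the camera images.
- bracket: dark cast bracket, loose, 0.6 kg, 150 mm long (its y), 60 wide over the feet (x), 84 high (z). Origin: middle, on the plane of the long foot's underside. A spine 24 mm wide, 36 to 58 mm high, runs the length; long foot at the -y end, down to z = 0; short foot at the +y end, down to z = 24 mm. Starts on the bare bench, tilted 12 degrees, short foot down
- vee_mid (a point): point midway between the bracket's two vees, at the height of their bottom lines (x 0, y 0, z 70 mm in the bracket). The vees are 12 mm thick, stand upright on the spine at y = -35 and +35 mm, have 45 degree faces and rise to z = 84 mm, 36 mm wide
- bracket_grip (a point): centre of the bracket's spine, 47 mm above the underside of the long foot, between the two vees (58 mm free between them): grasp here across the 24 mm width (the bracket's x). Axes as the bracket's: y along the spine towards the short foot, z up in the working pose
- short_foot (a point): centre of the underside of the bracket's short foot (60 x 28 mm), 58 mm along +y from the bracket's middle, 24 mm higher than the long foot's underside
- long_foot (a point): centre of the underside of the bracket's long foot (60 x 28 mm), 58 mm along -y from the bracket's middle
- pad_short: round bright steel pad, 26 mm across, part of the bracket, on the end of the spine over the short foot; the origin is the centre of its top face, 62 mm above the long foot's underside. A press of 3 N or more, kept up for 0.3 s, counts as a check
- pad_long: the same round pad on the other end of the spine, over the long foot; origin at the centre of its top face. A press of 3 N or more, kept up for 0.3 s, counts as a check
- block_top (a point): centre of the top face of the plain steel riser block that is fixed to the bench: 100 mm (its x) by 54 mm (its y), 24 mm high, so this point is 24 mm above the bench. The bracket's length goes along the block's y; the bracket may reach out on either side of the block. z is up
- injector: the loose rail injector that lies on the bare bench away from the tray, pale metal with a dark connector end, 25 mm wide, 181 mm long (its own y), 48 mm high over its short stub, 0.47 kg; origin at the middle of its length, on its underside; nose towards -y, connector end towards +y, z up
- injector_body (a point): centre of the thick 24 mm body of the loose injector (the body runs 51 mm to either side along y and is 25 mm thick in z), 12.5 mm above its underside; grasp here across x. Lying in the vees it is 89.5 mm above the plane of the bracket's long foot underside; it may point either way
- brass_brush: wire brush with a wooden handle, 210 x 22 x 26 mm, a bystander to be left alone
- tape: roll of black tape, 58 mm across, 19 mm high, a bystander to be left alone
Not all that is in view belongs to the job. Of the things shaped like the part that bears block_top, the bare steel one is meant.

How it is judged:
By the outcome, as a careful person would: the job done as asked, in the order asked, and still so for the second after the job is handed in, with the robot touching nothing.
It also fails if it takes over 64 s, if anything falls off the work surface, if the arm or the gripper's body presses on something with over 40 N, if the wrist force passes 120 N, or if a joint passes its speed limit or range.

## Working session

There is one attempt and no reset: what is moved stays moved. The work goes in short steps, each a Python script; the robot and the scene stay as the last script left them, time stands still between calls to the robot, and variables do not carry over. Pictures are saved under pics/ and viewed, and the job is handed in when it is done.

```bash
mkdir -p pics; ls; python3 - <<'E'
from cell import *
import cv2
for n in ["scene","side","wrist"]:
    d=get_image(n); cv2.imwrite(f"pics/{n}0.png",d["frame"][:,:,::-1])
    print(n,d["fx"],d["cx"],d["cy"],d["origin"],d["rotation"])
s=get_state();print(s["time"],s["ee_pos"],s["ee_rot"],s["opening"])
E
```

```text
pics
scene 413.1419157781692 318.8771782187389 201.57035332658532 [263.2677496  632.23650827 914.5180892 ] [-0.55379077  2.73533406 -1.06126715]
side 420.7787375734901 318.36398935496163 205.81877214964032 [  244.47555397 -1034.57854778   862.86176222] [-2.20587508  0.37660502 -0.17710841]
wrist 318.29856231864306 316.89834868114787 198.70361551702916 [ 266.66321977 -430.15780641  372.34472647] [ 2.39259784 -1.58565111 -0.25294409]
0.15 [ 194.4193833  -460.11377816  230.61002304] [ 2.00209836  0.40730184 -2.00276337] 0.9968488818749311
```

View pics/scene0.png

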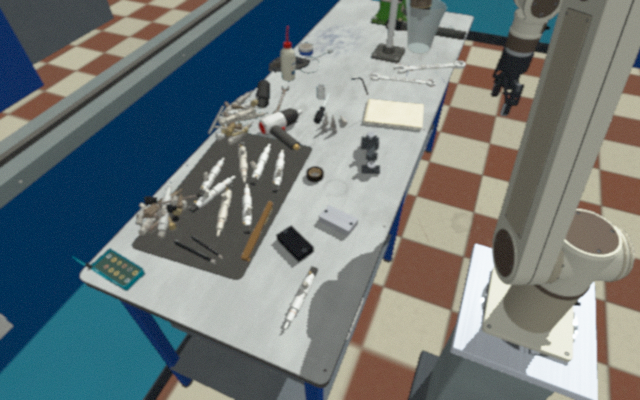

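View pics/side0.png

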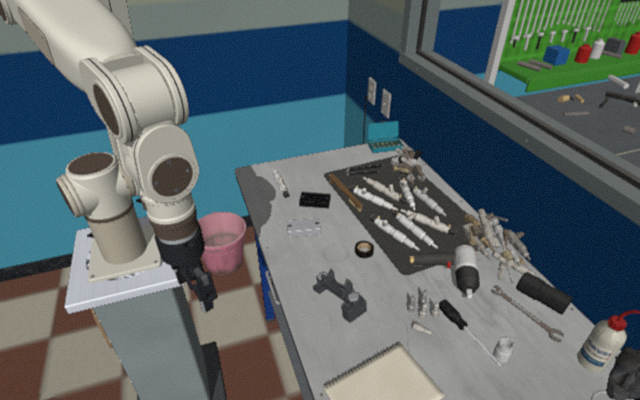

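View pics/wrist0.png

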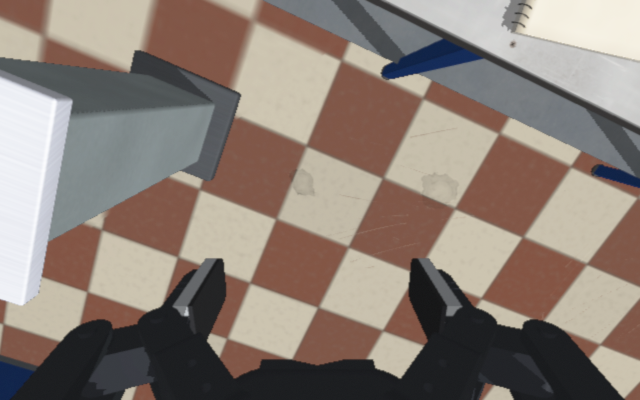

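Scene: the blocks are at (337,219) bare grey and (295,243) black. The loose injector is at (300,300), with others on the tray around (245,190). The bracket is at (370,155). I'll choose the grey block and the off-tray injector, and check both in crops.

```bash
cat > h.py <<'E'
from cell import *
import numpy as np, cv2
from scipy.spatial.transform import Rotation as R
def K(d): return np.array([[d["fx"],0,d["cx"]],[0,d["fy"],d["cy"]],[0,0,1.]])
def ray(d,uv):
    v=np.array([(uv[0]-d["cx"])/d["fx"],(uv[1]-d["cy"])/d["fy"],1.])
    return np.array(d["origin"]),R.from_rotvec(d["rotation"]).as_matrix()@v
def onz(d,uv,z):
    o,v=ray(d,uv); return o+v*(z-o[2])/v[2]
def proj(d,p):
    q=R.from_rotvec(d["rotation"]).as_matrix().T@(np.array(p,float)-d["origin"])
    return np.array([d["fx"]*q[0]/q[2]+d["cx"],d["fy"]*q[1]/q[2]+d["cy"]])
def tri(a,b):
    (o1,v1),(o2,v2)=a,b
    s=np.linalg.lstsq(np.c_[v1,-v2],o2-o1,rcond=None)[0]
    p,q=o1+v1*s[0],o2+v2*s[1]; return (p+q)/2,np.linalg.norm(p-q)
def save(d,fn,box=None,k=1):
    f=d["frame"][:,:,::-1]
    if box: f=f[box[1]:box[3],box[0]:box[2]]
    if k>1:f=cv2.resize(f,None,fx=k,fy=k,interpolation=cv2.INTER_CUBIC)
    cv2.imwrite("pics/"+fn,f)
def down(yaw):
    """tool x down, tool y (jaw) along world yaw"""
    y=np.array([np.cos(yaw),np.sin(yaw),0]);x=np.array([0,0,-1.])
    return R.from_matrix(np.c_[x,y,np.cross(x,y)])
E
python3 - <<'E'
from h import *
a=get_image("scene");b=get_image("side")
import pickle;pickle.dump((a,b),open("im0.pkl","wb"))
save(a,"sc_a.png",(260,120,420,340),2.7 and 3) if 0 else None
f=a["frame"][:,:,::-1]
cv2.imwrite("pics/c1.png",cv2.resize(f[120,0:1] if 0 else f[125:265,270:400],None,fx=4,fy=4,interpolation=cv2.INTER_CUBIC))
g=b["frame"][:,:,::-1]
cv2.imwrite("pics/c2.png",cv2.resize(g[160:330,260:400],None,fx=3.5,fy=3.5,interpolation=cv2.INTER_CUBIC))
print([onz(a,u,0).round() for u in [(300,300),(337,219),(370,155)]])
E
```

```text
[array([516., 185.,   0.]), array([527., -93.,   0.]), array([ 528., -395.,    0.])]
```

View pics/c1.png

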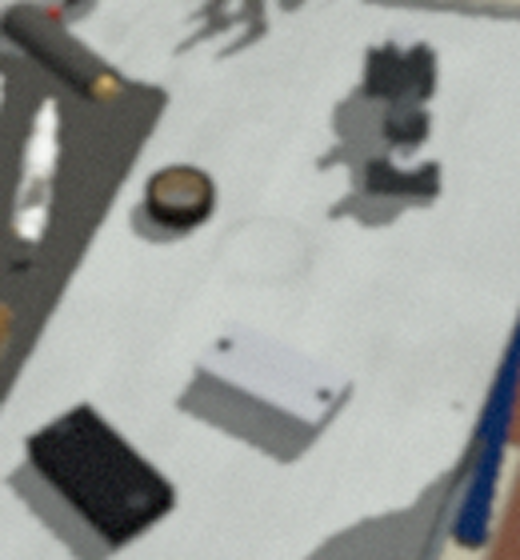

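View pics/c2.png

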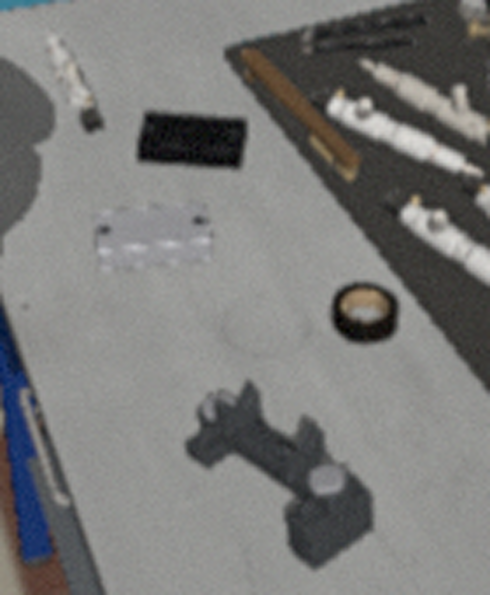

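```bash
python3 - <<'E'
from h import *
import pickle;a,b=pickle.load(open("im0.pkl","rb"))
for n,us,ui in [("long",(370,134.5),(353.1,296.6)),("short",(372,165),(321.4,275.7))]:
    z={"long":63.6,"short":40}[n]
    print(n,tri(ray(a,us),ray(b,ui)),onz(a,us,z),onz(b,ui,z))
# block
for c in [(235,320),(350,385),(318,425),(200,368)]:
    print("blk scene",onz(a,(c[0]/4+270,c[1]/4+125),24).round())
print("tape",onz(a,(180/4+270,195/4+125),19), "black",onz(a,(100/4+270,470/4+125),24))
print("inj",[onz(a,u,12).round() for u in [(315,268),(286,330)]])
d=get_image("wrist");s=get_state()
T=R.from_rotvec(s["ee_rot"]);print("cam in tool",T.inv().apply(np.array(d["origin"])-s["ee_pos"]),"\n",T.inv().as_matrix()@R.from_rotvec(d["rotation"]).as_matrix())
E
```

```text
long (array([ 542.29893258, -425.92650724,   59.32390994]), np.float64(0.7088495772494674)) [ 541.27454824 -420.78826937   63.6       ] [ 540.33824424 -429.24726608   63.6       ]
short (array([ 498.27365434, -314.51245932,   34.33238594]), np.float64(2.8395522292286532)) [ 495.30166003 -307.96547754   40.        ] [ 498.01245251 -319.12763075   40.        ]
blk scene [ 562. -114.   24.]
blk scene [464. -88.  24.]
blk scene [473. -46.  24.]
blk scene [567. -62.  24.]
tape [ 653.10198043 -223.8100119    19.        ] black [594.08530544  46.31088502  24.        ]
inj [array([516.,  93.,  12.]), array([510., 274.,  12.])]
cam in tool [-141.74616287    0.2952881   -78.19341282] 
 [[ 1.29699889e-04 -3.08554521e-01  9.51206650e-01]
 [ 9.99999978e-01  1.98751662e-04 -7.18815016e-05]
 [-1.66874540e-04  9.51206638e-01  3.08554540e-01]]
```

```bash
python3 - <<'E'
from h import *
for dy in (0,180):
  for p,yaw in [((519,-365,190),21.6),((516,-75,190),-8),((513,190,190),0)]:
    q=inverse_kinematics(list(p),list(down(np.deg2rad(yaw+dy)).as_rotvec())); print(dy,p,None if q is None else np.round(q,2))
q=R.from_rotvec(get_state()["ee_rot"]).as_matrix();print(q[:,1])
E
```

```text
0 (519, -365, 190) [-0.61  0.53  0.33  1.37  0.    0.58]
0 (516, -75, 190) [-0.14  0.3  -0.02  1.25  0.    1.57]
0 (513, 190, 190) [0.35 0.35 0.05 1.27 0.   1.93]
180 (519, -365, 190) [-0.61  0.53  0.33  1.37 -0.   -2.56]
180 (516, -75, 190) [-0.14  0.3  -0.02  1.25  0.   -1.58]
180 (513, 190, 190) [ 0.35  0.35  0.05  1.27  0.   -1.22]
[ 3.89233886e-01 -9.21138635e-01 -7.73092682e-04]
```

```bash
python3 - <<'E'
from h import *
import pickle
o=[]
for p,yaw,n in [((516,-75,190),-8,"wb"),((519,-365,190),21.6,"wk")]:
    move_pose(list(p),list(down(np.deg2rad(yaw)).as_rotvec())); sleep(0.15)
    d=get_image("wrist"); o.append(d); save(d,n+".png"); print(get_state()["time"],get_state()["ee_pos"])
pickle.dump(o,open("im1.pkl","wb"))
E
```

```text
2.325 [515.89222031 -75.91837783 190.11051435]
3.6417 [ 519.60211076 -363.63925612  190.3149454 ]
```

View pics/wb.png

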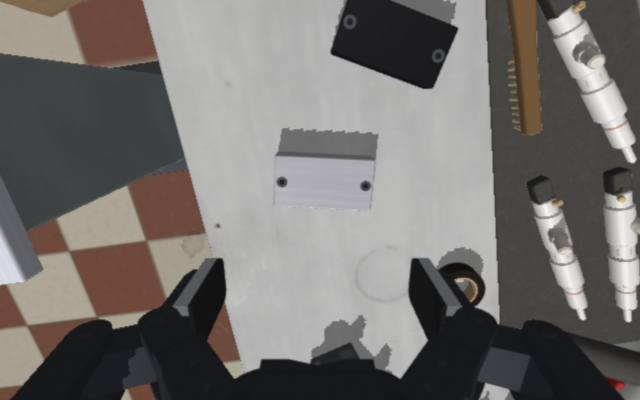

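View pics/wk.png

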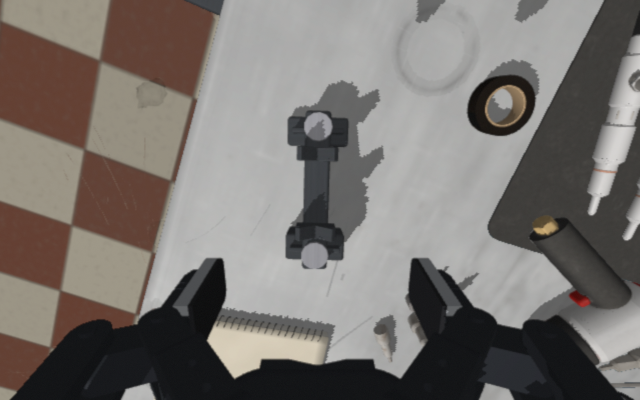

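```bash
python3 - <<'E'
from h import *
import pickle
wb,wk=pickle.load(open("im1.pkl","rb"))
f=wk["frame"]
cv2.imwrite("pics/wk_c.png",cv2.resize(f[80:300,240:400,::-1],None,fx=2.7,fy=2.7,interpolation=cv2.INTER_CUBIC))
cv2.imwrite("pics/wb_c.png",cv2.resize(wb["frame"][120:220,260:390,::-1],None,fx=5,fy=5,interpolation=cv2.INTER_CUBIC))
g=cv2.cvtColor(f,cv2.COLOR_RGB2GRAY)
print(g[127,295:345],g[255,290:340]); 
w=cv2.cvtColor(wb["frame"],cv2.COLOR_RGB2GRAY); print(w[175,265:285],w[175,365:385],w[140:165,325],w[200:220,325])
E
```

```text
[ 49  48  48  48  46  45  46  46  60 124 155 161 160 158 157 154 138 125
 123 116 110 110 108 108 107 108 109 134 152 156 158 160 159 158 157 154
 138  95  53  46  47  47  47  46  46  47  46  46  47  46] [ 67  66  67  67  66  66  66  67  66  67  76 123 148 153 152 151 149 148
 149 151 151 151 152 151 149 148 148 146 146 147 149 150 150 151 150 149
 145 122  80  58  64  66  66  66  66  66  66  66  66  67]
[183 183 184 184 185 184 184 182 180 170 170 176 177 177 176 175 173 174
 174 176] [171 171 171 172 171 172 171 166 151 164 180 182 183 183 182 183 183 185
 186 186] [110 111 110 110 110 110 110 109 110 110 110 109 108  95  87  85  87 102
 136 170 175 172 173 175 174] [179 178 178 178 176 175 176 179 185 185 187 187 188 188 188 187 188 188
 187 187]
```

View pics/wk_c.png

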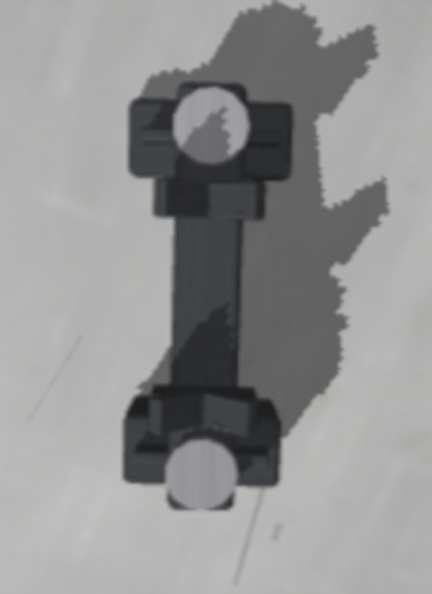

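View pics/wb_c.png

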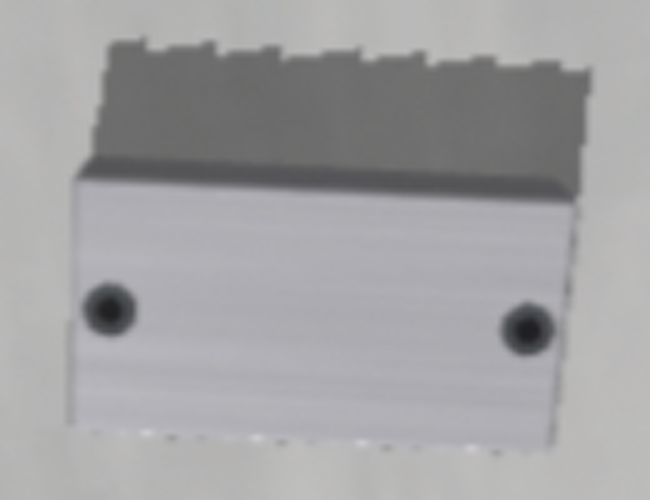

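```bash
python3 - <<'E'
from h import *
import pickle
wb,wk=pickle.load(open("im1.pkl","rb"))
c=[np.array(p)/5-.4+[260,120] for p in [(77,179),(577,202),(550,446),(70,427)]]
C=np.array([onz(wb,u,24) for u in c]);print(C.round(1))
print("sides",[np.linalg.norm(C[i]-C[i-1]).round(1) for i in range(4)],"ctr",C.mean(0))
h=[onz(wb,np.array(p)/5-.4+[260,120],24) for p in [(110,310),(527,329)]];v=h[1]-h[0]
print("holes mid",(h[0]+h[1])/2,"yaw",np.degrees(np.arctan2(v[1],v[0])))
for i,j in [(0,1),(3,2),(3,0),(2,1)]:
    v=C[j]-C[i];print(np.degrees(np.arctan2(v[1],v[0])))
# refine pads with masks
g=cv2.cvtColor(wk["frame"],cv2.COLOR_RGB2GRAY)
u={}
for n,p in [("short",(318.1,126.3)),("long",(314.8,255.6))]:
    m=np.zeros_like(g);cv2.circle(m,(round(p[0]),round(p[1])),17,255,-1)
    m=((g>95)&(m>0)).astype(np.uint8)
    m=cv2.morphologyEx(m,cv2.MORPH_OPEN,np.ones((5,5)))
    cs=max(cv2.findContours(m,0,2)[0],key=cv2.contourArea);(x,y),ax,an=cv2.fitEllipse(cs);print(n,x,y,ax);u[n]=p
S,L=onz(wk,u["short"],40),onz(wk,u["long"],63.6)
v=S-L;print(S,L,np.linalg.norm(v),"yaw y",np.degrees(np.arctan2(v[1],v[0])))
S2,L2=onz(wk,u["short"],63.6),onz(wk,u["long"],40);print("swapped sep",np.linalg.norm(S2-L2))
E
```

```text
[[ 478.1  -47.6   24. ]
 [ 574.2  -65.9   24. ]
 [ 564.4 -115.7   24. ]
 [ 467.4  -97.8   24. ]]
sides [np.float64(51.2), np.float64(97.8), np.float64(50.8), np.float64(98.6)] ctr [521.03198783 -81.7646137   24.        ]
holes mid [520.96738475 -82.37549469  24.        ] yaw -10.801046849339098
-10.757185884638913
-10.50445921385977
77.97319571204112
78.86434098243096
short 317.7205810546875 125.692138671875 (26.917236328125, 28.057518005371094)
long 314.363525390625 256.8450927734375 (28.212480545043945, 28.66942024230957)
[ 500.41306147 -314.82616632   40.        ] [ 540.89270312 -424.70872302   63.6       ] 119.45600719173116 yaw y 110.2232958850431
swapped sep 133.92696382861297
```

```bash
cat >> h.py <<'E'
BY=np.deg2rad(110.2); AL=np.deg2rad(11.8)
yd=np.array([np.cos(BY),np.sin(BY),0])
zb=np.sin(AL)*yd+np.cos(AL)*np.array([0,0,1])
xb=np.array([np.cos(BY-np.pi/2),np.sin(BY-np.pi/2),0])
GR=np.array([520.65,-369.8,51.8])-15*zb
RG=R.from_matrix(np.c_[-zb,xb,np.cross(-zb,xb)])
BC=np.array([521.,-82.2,24]); BX=np.deg2rad(-10.7)
by=np.array([np.cos(BX+np.pi/2),np.sin(BX+np.pi/2),0])
PO=BC*[1,1,0]-58*by
E
python3 - <<'E'
from h import *
ori=list(RG.as_rotvec())
move_pose(list(GR+80*zb),ori)
print(line_to(list(GR-19*zb),vel=100,guard=8))
s=get_state();print(s["time"],s["ee_pos"],GR-19*zb,s["ft_force"]);d=get_image("wrist");save(d,"g1.png")
save(get_image("side"),"g1s.png",(260,220,420,340),4)
E
```

```text
False
5.2833 [ 523.62840832 -376.6424946    19.36139614] [ 523.05081203 -376.32521601   18.51850878] [0.53836381 1.0034438  0.18190776]
```

View pics/g1.png

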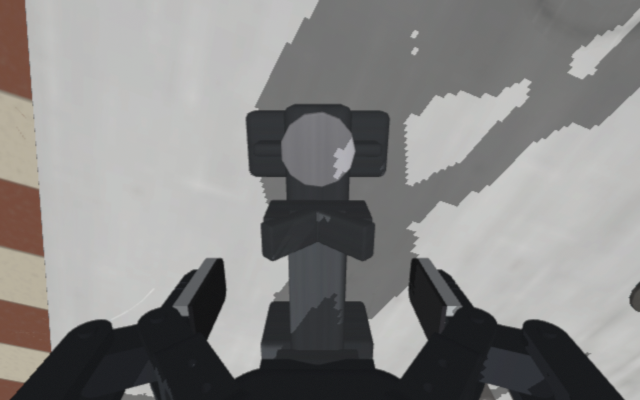

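View pics/g1s.png

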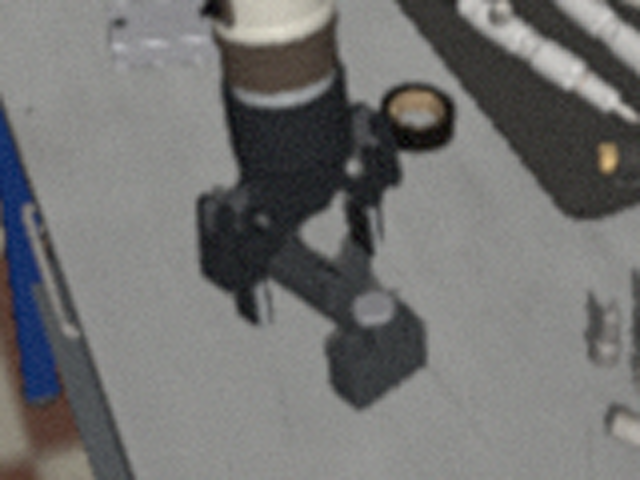

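Wrist view: the spine (cols 290–347) is centred between the finger pads (225 and 412). Grasping now.

```bash
python3 - <<'E'
from h import *
grab(70); s=get_state();print(s["time"],s["opening"],s["ft_force"])
p=np.array(s["ee_pos"])
line_to(list(p+[0,0,60]),vel=120)
s=get_state();print(s["time"],s["opening"],s["ft_force"],s["ft_torque"])
save(get_image("wrist"),"g2.png")
save(get_image("side"),"g2s.png",(260,180,420,300),4)
E
```

```text
5.975 0.26871146228415493 [0.55646079 1.54844833 2.36468412]
6.625 0.2687038167670309 [ 0.30966836  0.39196811 -6.31423025] [ 0.54325232  0.22917406 -0.05261341]
```

View pics/g2.png

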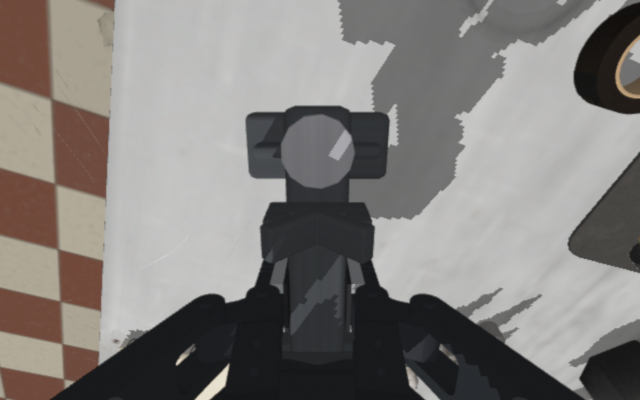

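View pics/g2s.png

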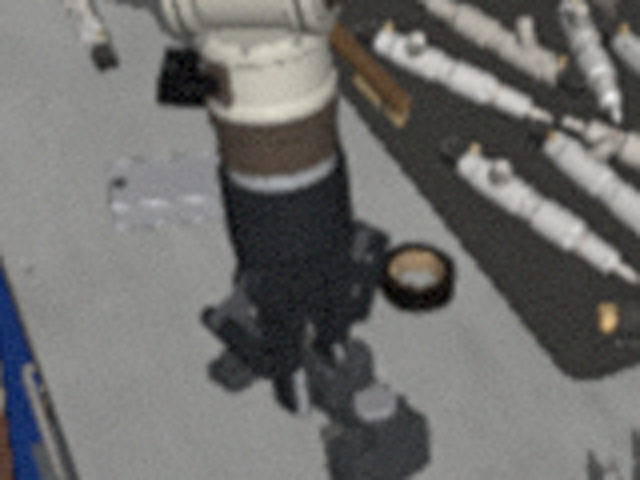

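```bash
python3 - <<'E'
from h import *
d=get_image("wrist");s=get_state();T=R.from_rotvec(s["ee_rot"])
for yy in (58,61,62):
  for zz in (60,62,64):
    print(yy,zz,proj(d,np.array(s["ee_pos"])+T.apply([-(zz-28),0,-yy])).round(1))
# vee +35 top edges, short foot top
for yy in (29,41): print("vee",yy,proj(d,np.array(s["ee_pos"])+T.apply([-(84-28),18,-yy])).round(1),proj(d,np.array(s["ee_pos"])+T.apply([-(84-28),-18,-yy])).round(1))
g=d["frame"];m=(cv2.cvtColor(g,cv2.COLOR_RGB2GRAY)>90).astype(np.uint8)
print(np.where(m[151,270:365])[0][[0,-1]]+270, np.where(m[100:200,300])[0]+100)
E
python3 -c "
import cv2;i=cv2.imread('pics/g2.png')[90:290,230:410];cv2.imwrite('pics/g2c.png',cv2.resize(i,None,fx=3,fy=3))"
```

```text
58 60 [319.7 159.1]
58 62 [319.7 160.2]
58 64 [319.8 161.3]
61 60 [319.7 150.5]
61 62 [319.8 151.4]
61 64 [319.8 152.4]
62 60 [319.7 147.6]
62 62 [319.8 148.5]
62 64 [319.8 149.4]
vee 29 [379.2 268.3] [261.  268.2]
vee 41 [381.6 232.1] [258.7 232. ]
[281 353] [100 101 102 103 104 105 119 120 121 122 123 124 125 126 127 128 129 130
 131 132 133 134 135 136 137 138 139 140 141 142 143 144 145 146 147 148
 149 150 151 152 153 154 155 156 157 158 159 160 161 162 163 164 165 166
 167 168 169 170 171 172 173 174 175 176 177 178 179 180 181 182]
```

View pics/g2c.png

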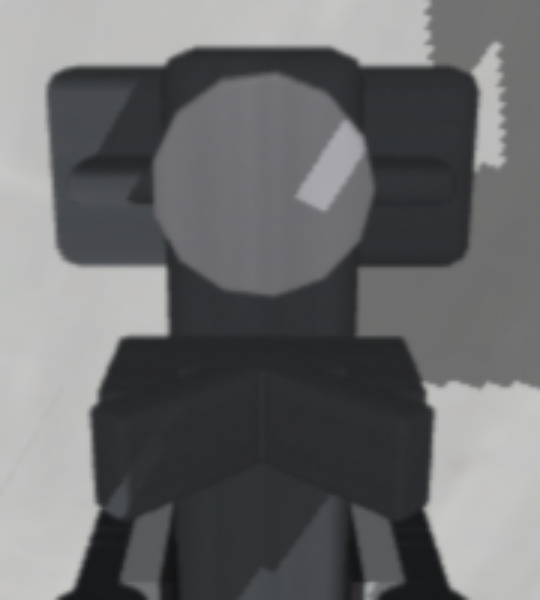

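```bash
python3 - <<'E'
from h import *
ori=list(down(BX).as_rotvec())
t=PO-2.5*by
move_pose([*t[:2],75],ori);sleep(.2)
s=get_state();print(s["time"],s["ee_pos"],t,s["opening"])
d=get_image("wrist");save(d,"p1.png");save(get_image("side"),"p1s.png",(240,170,400,290),4);save(get_image("scene"),"p1c.png",(270,150,430,270),4)
print(np.degrees(np.arccos(-R.from_rotvec(s["ee_rot"]).as_matrix()[2,0])))
E
```

```text
7.9 [ 510.00654781 -142.81586811   75.02964948] [ 509.76716977 -141.64807419    0.        ] 0.2711294487282205
0.04606490329245231
```

View pics/p1.png

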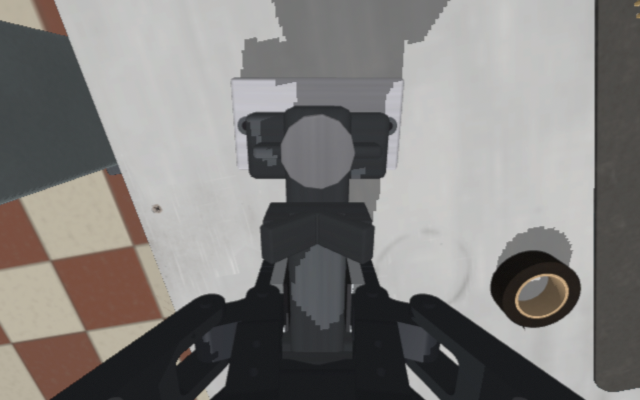

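View pics/p1s.png

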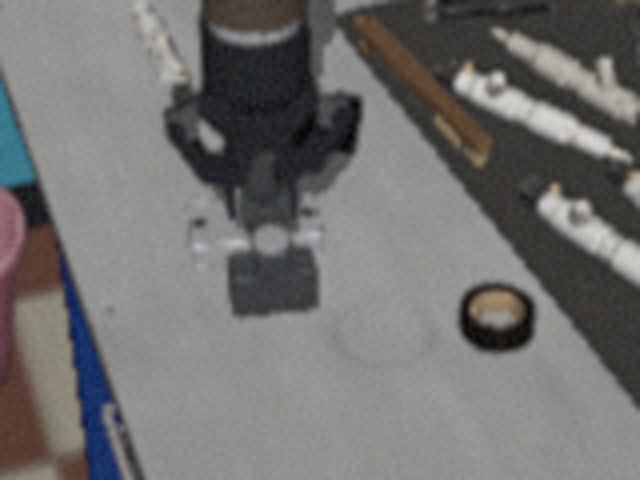

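View pics/p1c.png

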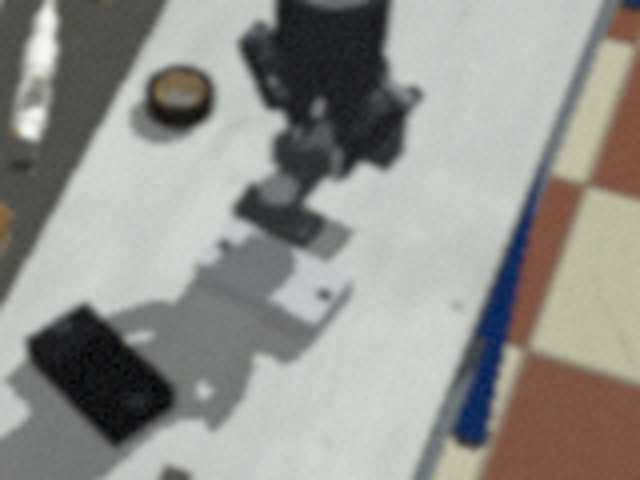

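Wrist view: the block edge (232,79)–(404,80) is parallel to the foot and centred on it (col 318). Lowering with a guard.

```bash
python3 - <<'E'
from h import *
t=PO-1.8*by
line_to([*t[:2],36],vel=80)
sleep(.1)
r=line_to([*t[:2],20],vel=20,guard=5);s=get_state();print(r,s["time"],s["ee_pos"],s["ft_force"],s["ft_torque"])
save(get_image("side"),"p2s.png",(240,170,400,290),4);save(get_image("scene"),"p2c.png",(270,150,430,270),4);save(get_image("wrist"),"p2.png")
E
```

```text
True 9.2917 [ 510.17090191 -140.93870963   28.34528967] [0.25180211 0.5094805  4.53668388] [-0.00865488  0.10800816  0.01255169]
```

View pics/p2s.png

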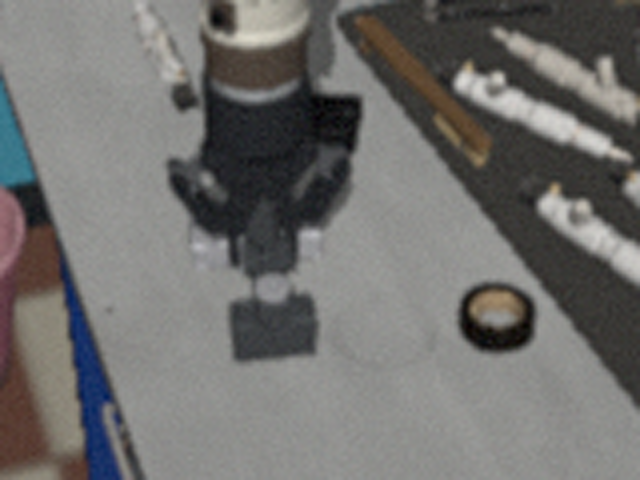

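View pics/p2.png

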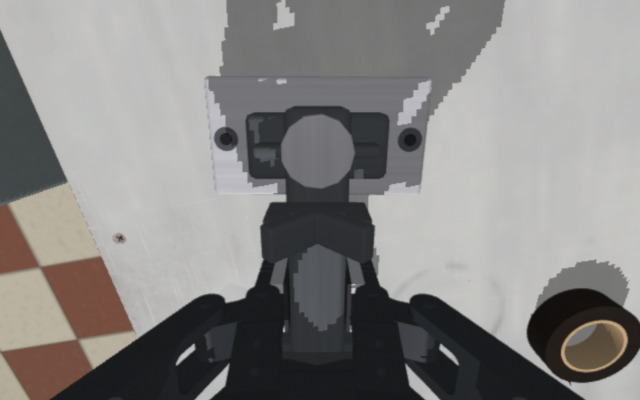

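Contact came at TCP z = 28.3 (28 expected). The foot (rows 112–178) lies inside the block top (rows 77–192). Releasing.

```bash
python3 - <<'E'
from h import *
import pickle
release();s=get_state();print(s["time"],s["ft_force"])
p=np.array(s["ee_pos"]);line_to(list(p+[0,0,60]),vel=120)
p=p+[0,0,60]
line_to([*(p[:2]),170],vel=250)
sleep(.15)
d=get_image("wrist");save(d,"q.png");b=get_image("side");a=get_image("scene");save(b,"qs.png",(240,170,400,290),4);save(a,"qc.png",(270,150,430,270),4)
pickle.dump((d,a,b),open("im2.pkl","wb"));print(get_state()["time"])
E
```

```text
10.075 [ 0.35747619 -1.05044399 -0.13415069]
11.5083
```

View pics/q.png

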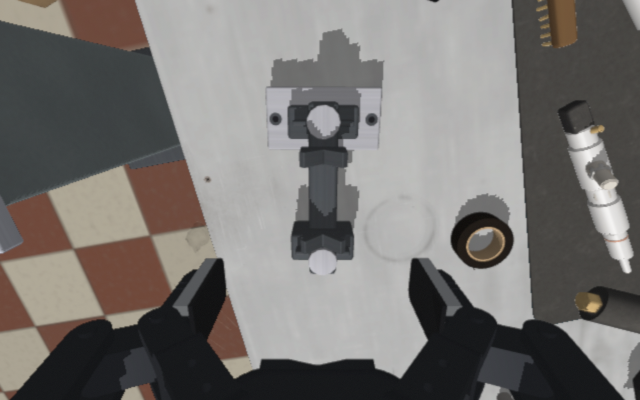

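View pics/qs.png

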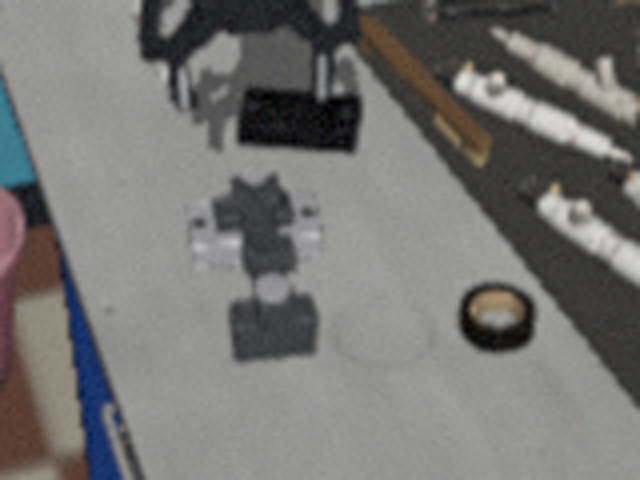

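View pics/qc.png

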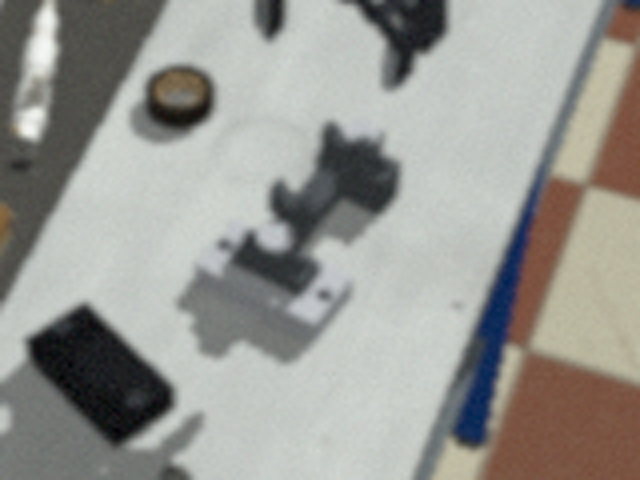

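It stands well: pads are at (323,121) and (322,262), with the foot inside the block. Measuring the pads, then pressing short first.

```bash
python3 - <<'E'
from h import *
import pickle
d,a,b=pickle.load(open("im2.pkl","rb"))
g=cv2.cvtColor(d["frame"],cv2.COLOR_RGB2GRAY);P={}
for n,p in [("short",(323,121)),("long",(322,262))]:
    m=np.zeros_like(g);cv2.circle(m,p,17,1,-1)
    m=((g>92)&(m>0)).astype(np.uint8)
    if n=="long":
        m[:, :]*=(cv2.GaussianBlur(g,(1,1),0)>0)
    cv2.imwrite(f"pics/m_{n}.png",cv2.resize(m[p[1]-25:p[1]+25,p[0]-25:p[0]+25]*255,None,fx=5,fy=5))
    ys,xs=np.where(m);print(n,xs.min(),xs.max(),ys.min(),ys.max(),xs.mean(),ys.mean())
    P[n]=onz(d,p,62);print(P[n])
v=P["short"]-P["long"];print(np.linalg.norm(v),np.degrees(np.arctan2(v[1],v[0])),(P["short"]+P["long"])/2,PO)
x=d["frame"][90:280,260:390,::-1];cv2.imwrite("pics/qz.png",cv2.resize(x,None,fx=3,fy=3,interpolation=cv2.INTER_CUBIC))
E
```

```text
short 307 340 105 138 323.0868571428571 121.12342857142858
[520.70042695 -81.50782507  62.        ]
long 305 339 249 279 322.07379134860054 263.6959287531807
[ 498.26234772 -199.50906236   62.        ]
120.11560847728047 79.23367075834209 [ 509.48138734 -140.50844372   62.        ] [ 510.23133631 -139.1915422     0.        ]
```

View pics/qz.png

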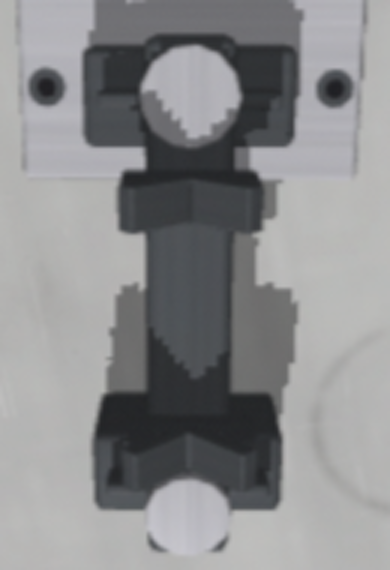

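```bash
cat > press.py <<'E'
from h import *
def press(p,ori,tz=62):
    line_to([p[0],p[1],tz+8],vel=150); sleep(.1)
    f0=np.array(get_state()["ft_force"])
    r=line_to([p[0],p[1],tz-8],vel=15,guard=6)
    s=get_state();z=s["ee_pos"][2]
    f=[(np.array(s["ft_force"])-f0)[2]];
    print(r,s["ee_pos"],f)
    if r and f[-1]<6: 
        e=s["ee_pos"];line_to([p[0],p[1],e[2]-1.0],vel=10,guard=8)
    for i in range(5):
        sleep(.1);f.append((np.array(get_state()["ft_force"])-f0)[2])
    print(np.round(f,1),get_state()["ee_pos"],get_state()["time"])
E
python3 - <<'E'
from press import *
ori=list(down(BX).as_rotvec())
grab(30)
S=np.array([520.7,-81.5])
move_pose([*S,110],ori)
press(S,ori)
E
```

```text
True [520.65677846 -81.45555108  62.09358898] [np.float64(4.0307642947961435)]
[4.  7.6 8.2 7.6 8.3 8.1] [520.72063924 -81.46110964  62.07448066] 14.6083
```

```bash
python3 - <<'E'
from press import *
import pickle
ori=list(down(BX).as_rotvec())
L=np.array([498.3,-199.5])
line_to([520.7,-81.5,112],vel=150)
line_to([*L,112],vel=200)
press(L,ori)
line_to([*L,115],vel=150)
release()
o=list(down(0).as_rotvec())
move_pose([513,190,190],o);sleep(.15)
d=get_image("wrist");a=get_image("scene");b=get_image("side")
save(d,"i.png");save(b,"is.png");save(a,"is_c.png",(270,150,430,270),4)
pickle.dump((d,a,b),open("im3.pkl","wb"));print(get_state()["time"])
E
```

```text
True [ 498.28993993 -199.5558293    62.08402113] [np.float64(4.579513228697563)]
[4.6 8.1 7.3 7.4 8.3 8.1] [ 498.35767607 -199.57714321   62.09959281] 17.7667
20.8333
```

View pics/i.png

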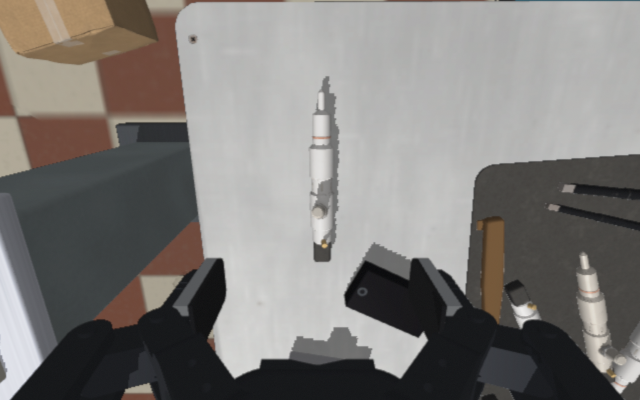

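View pics/is.png

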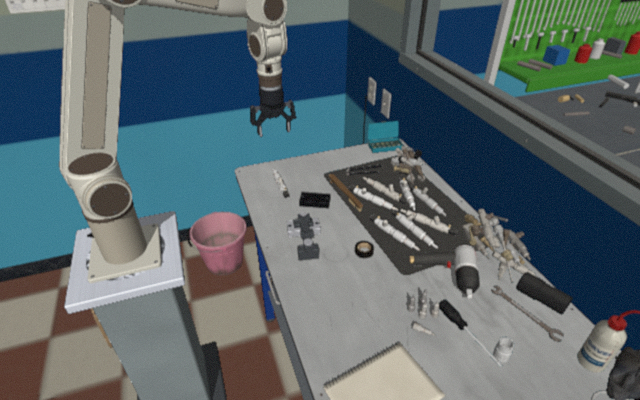

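```bash
python3 - <<'E'
from h import *
import pickle
d,a,b=pickle.load(open("im3.pkl","rb"))
x=d["frame"][70:280,270:370,::-1];cv2.imwrite("pics/iz.png",cv2.rotate(cv2.resize(x,None,fx=3.7,fy=3.7,interpolation=cv2.INTER_CUBIC),cv2.ROTATE_90_COUNTERCLOCKWISE))
for n,u,z in [("nose",(321,91),12.5),("conn",(321.5,262),12.5),("stubtop",(319.5,212),48),("bodytopA",(321,148),12.5),("ring",(321,139),12.5)]: print(n,onz(d,u,z).round(1))
print(d["origin"])
E
```

```text
nose [516.5 271.1  12.5]
conn [517.4  88.6  12.5]
stubtop [514.9 161.9  48. ]
bodytopA [516.6 217.   12.5]
ring [516.6 226.   12.5]
[512.79854427 267.23880303 331.52108913]
```

View pics/iz.png

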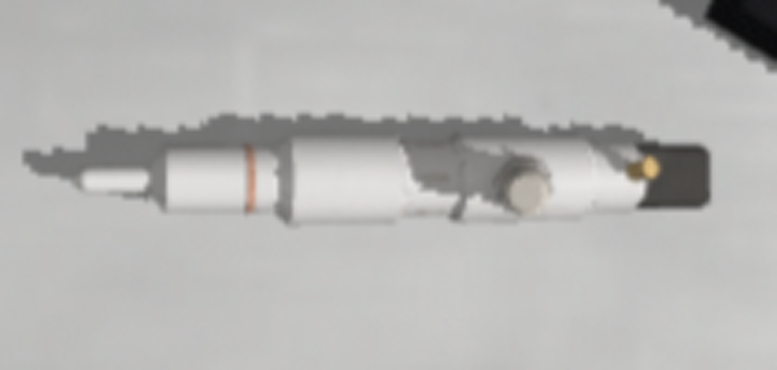

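```bash
python3 - <<'E'
from h import *
import pickle
d,a,b=pickle.load(open("im3.pkl","rb"))
for cx in (78,165,245,280,290,400,455,545,592,640,710): print(cx, onz(d,(321,70+cx/3.7),12.5)[1].round(1))
g=d["frame"].astype(int)
# widths via column scan of left/right edge (bright threshold)
gr=cv2.cvtColor(d["frame"],cv2.COLOR_RGB2GRAY)
x=d["frame"][130:265,290:350,::-1];cv2.imwrite("pics/iz2.png",cv2.rotate(cv2.resize(x,None,fx=5.8,fy=5.8,interpolation=cv2.INTER_CUBIC),cv2.ROTATE_90_COUNTERCLOCKWISE))
# same in tray injector for shape: crop from wb
wb,wk=pickle.load(open("im1.pkl","rb"))
E
```

```text
78 271.1
165 249.4
245 228.7
280 219.3
290 216.6
400 186.0
455 169.9
545 142.6
592 127.8
640 112.2
710 88.8
```

View pics/iz2.png

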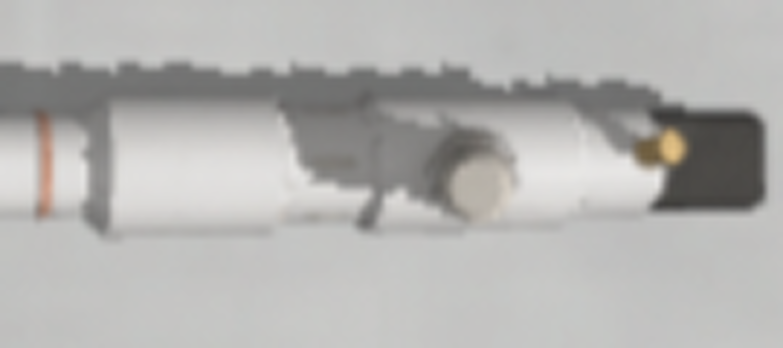

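```bash
python3 - <<'E'
from h import *
o=list(down(np.deg2rad(.28)).as_rotvec())
move_pose([516.8,173.5,100],o)
r=line_to([516.8,173.5,3.5],vel=90,guard=8)
s=get_state();print(r,s["time"],s["ee_pos"])
grab(50);s=get_state();print(s["opening"],s["ft_force"],s["ee_pos"])
p=s["ee_pos"];line_to([p[0],p[1],p[2]+15],vel=60);sleep(.1)
s=get_state();print(s["time"],s["opening"],s["ft_force"],s["ft_torque"])
save(get_image("wrist"),"j.png");save(get_image("side"),"js.png",(220,140,380,260),4)
E
```

```text
False 22.5167 [517.4109132  173.72215594   4.15777908]
0.2735576638001196 [0.79044234 0.28966337 3.19037131] [517.22551892 173.58821491   3.96385684]
23.6083 0.2745535883399625 [ 0.61804306 -0.75701486 -3.93858473] [ 0.01871399 -0.00225311  0.0226436 ]
```

View pics/j.png

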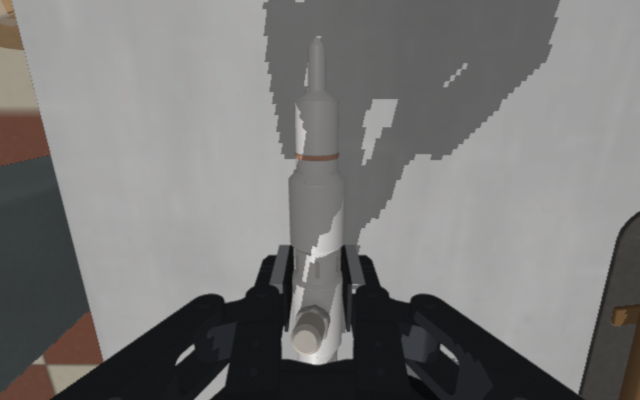

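View pics/js.png

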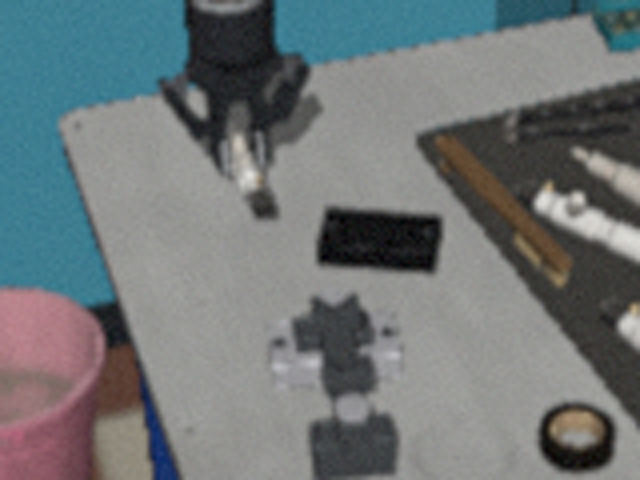

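```bash
python3 - <<'E'
from h import *
t=np.array([510.17,-140.94,0])+1.2*by
o=list(down(BX).as_rotvec())
p=get_state()["ee_pos"];line_to([p[0],p[1],150],vel=200)
move_pose([*t[:2],150],o)
line_to([*t[:2],105],vel=120);sleep(.2)
s=get_state();print(s["time"],s["ee_pos"],t,s["opening"],s["ft_force"])
save(get_image("wrist"),"k.png");save(get_image("side"),"ks.png",(240,170,400,290),4);save(get_image("scene"),"kc.png",(270,150,430,270),4)
E
```

```text
26.4333 [ 511.35855324 -139.78885376  106.11015535] [ 510.39279994 -139.76086464    0.        ] 0.2774231797606094 [-0.11076938  0.21886842 -3.91337826]
```

View pics/k.png

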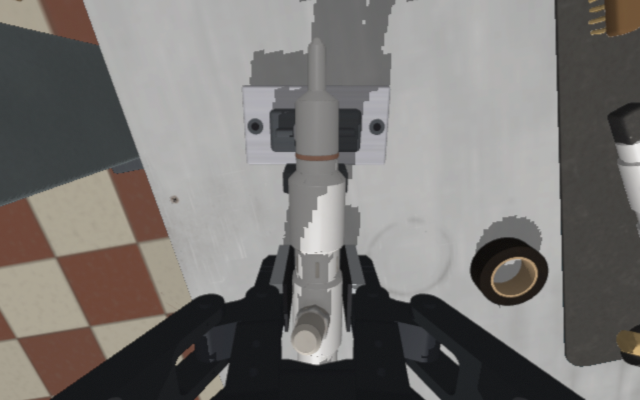

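View pics/ks.png

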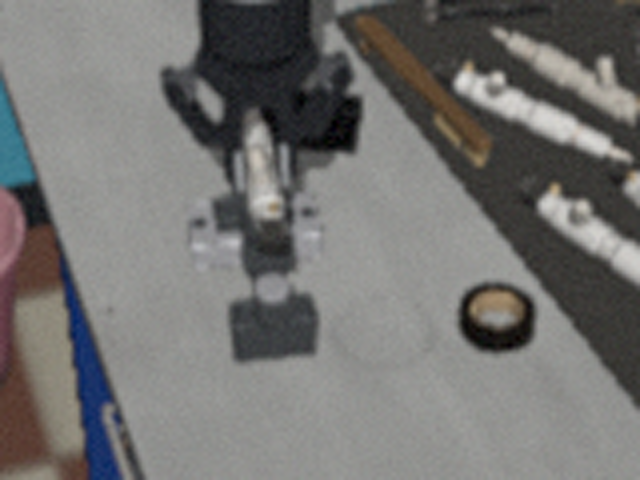

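View pics/kc.png

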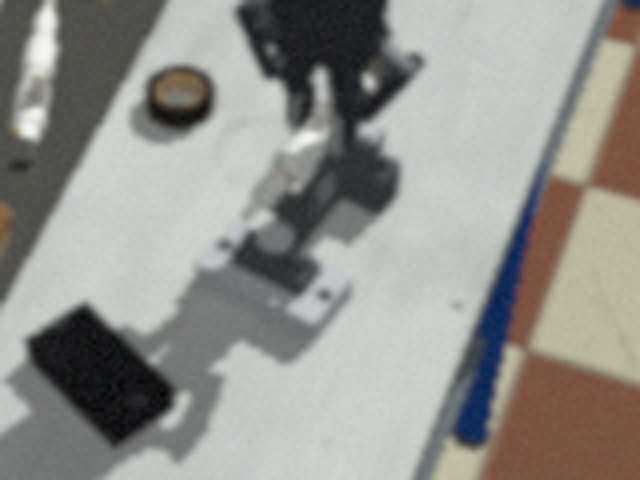

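Injector (col 317) is in line with the vee (cols 284–348) and the block. Lowering with a guard.

```bash
python3 - <<'E'
from h import *
t=np.array([510.17,-140.94,0])+1.2*by
line_to([*t[:2],87],vel=60);sleep(.1)
r=line_to([*t[:2],74],vel=12,guard=3.5);s=get_state();print(r,s["time"],s["ee_pos"],s["ft_force"],s["ft_torque"],s["opening"])
save(get_image("wrist"),"l.png");save(get_image("side"),"ls.png",(240,170,400,290),4)
E
```

```text
True 27.775 [ 510.38539012 -139.76771482   80.55391543] [ 0.05751959 -0.50370107  6.34302718] [ 0.07270228 -0.05297365 -0.03309624] 0.27153762148841537
```

View pics/l.png

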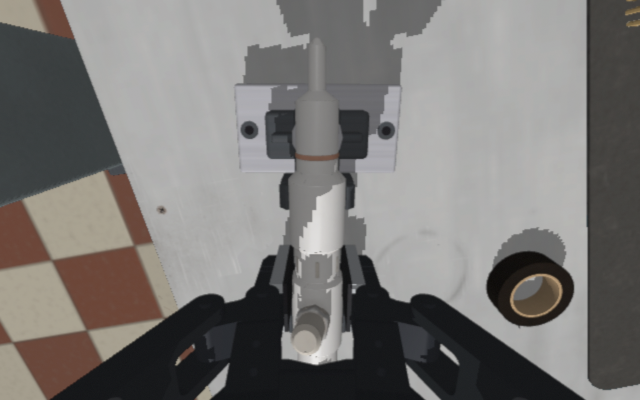

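View pics/ls.png

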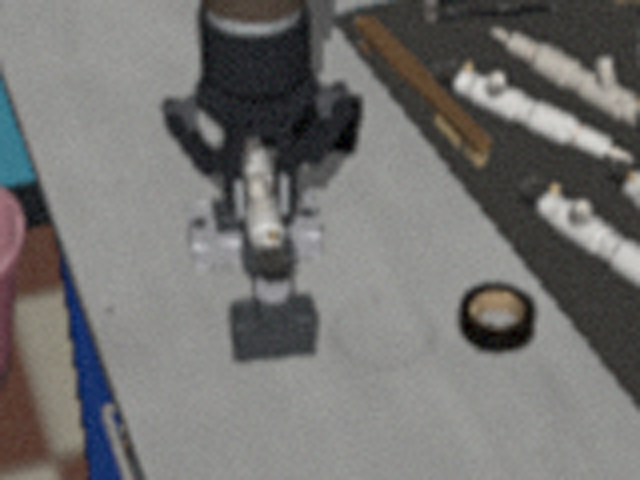

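```bash
python3 - <<'E'
from h import *
d=get_image("wrist");save(d,"l2.png")
cv2.imwrite("pics/l2c.png",cv2.resize(d["frame"][130:290,260:380,::-1],None,fx=4.5 and 3.7,fy=3.7,interpolation=cv2.INTER_CUBIC))
c=np.array([510.17,-140.94,0])+1.2*by
for dy in (0,1.5):
  for yy,z in ((41,84),(29,84),(46,89.5),(51,89.5)):
    print(dy,yy,z,proj(d,c+(yy+dy)*by+[0,0,z]).round(1))
E
```

```text
0 41 84 [318.1 182.7]
0 29 84 [318.1 207.8]
0 46 89.5 [318.2 174.8]
0 51 89.5 [318.2 163.3]
1.5 41 84 [318.1 179.5]
1.5 29 84 [318.1 204.8]
1.5 46 89.5 [318.2 171.3]
1.5 51 89.5 [318.2 159.8]
```

View pics/l2c.png

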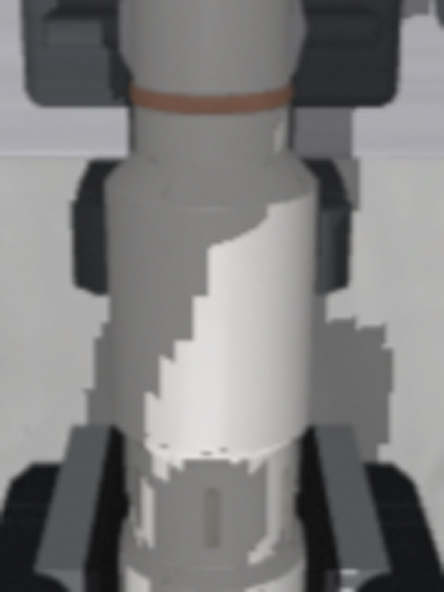

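Contact came at TCP z = 80.6 (about 81 expected). The full-width body starts around row 180 and covers the vee top (rows 184–208). Releasing.

```bash
python3 - <<'E'
from h import *
import pickle
s=get_state();p=np.array(s["ee_pos"])
release();s=get_state();print(s["time"],s["ft_force"])
line_to([p[0],p[1],150],vel=120)
line_to([p[0],p[1],205],vel=200);sleep(.2)
d=get_image("wrist");a=get_image("scene");b=get_image("side")
pickle.dump((d,a,b),open("im4.pkl","wb"))
save(d,"m.png");save(b,"ms.png",(240,170,400,290),4);save(a,"mc.png",(270,150,430,270),4);print(get_state()["time"])
E
```

```text
28.55 [-0.28550572  1.25553137 -0.08746074]
30.0667
```

View pics/m.png

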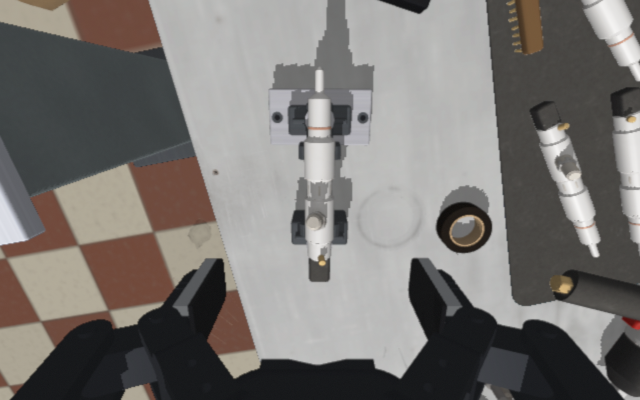

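View pics/ms.png

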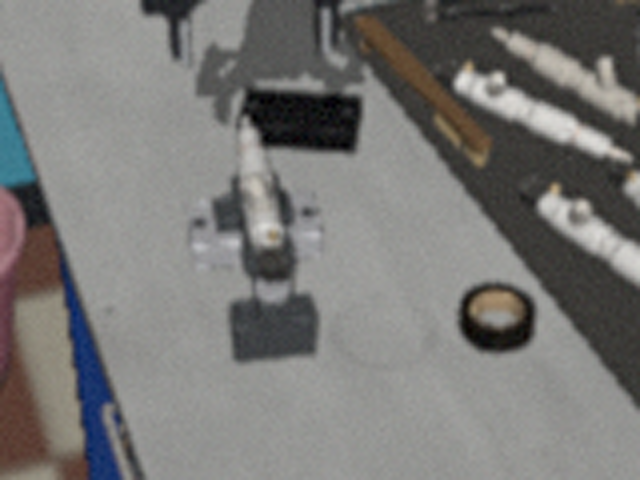

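View pics/mc.png

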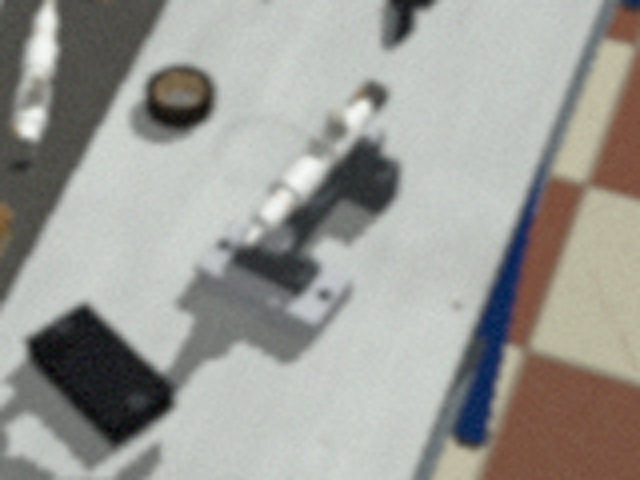

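```bash
python3 - <<'E'
from h import *
import pickle
d,a,b=pickle.load(open("im4.pkl","rb"))
n,c=onz(d,(319,69.5),89.5),onz(d,(319,281),89.5);print(n,c,np.linalg.norm(n-c),(n+c)/2,np.degrees(np.arctan2(*(n-c)[[1,0]])))
o=np.array([510.4,-139.8,0])
d2=get_image("wrist")
print("moved px",np.abs(d2["frame"].astype(int)-d["frame"].astype(int))[60:290,260:380].mean())
cv2.imwrite("pics/mz.png",cv2.resize(d2["frame"][60:290,260:380,::-1],None,fx=2.6,fy=2.6,interpolation=cv2.INTER_CUBIC))
E
```

```text
[527.51631954 -44.38987687  89.5       ] [ 494.2887806 -222.3706231   89.5      ] 181.05583495739475 [ 510.90255007 -133.38024998   89.5       ] 79.42508719877854
moved px 4.054311594202899
```

View pics/mz.png

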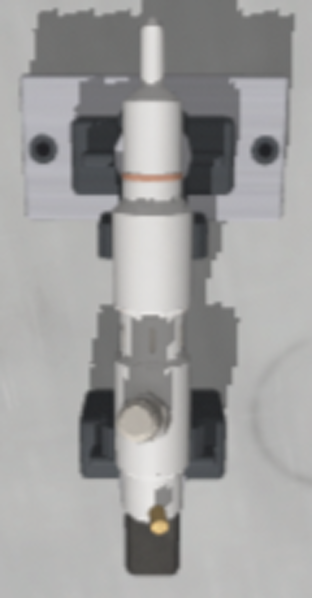

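```bash
python3 - <<'E'
from h import *
sign_off();print(get_state()["time"])
E
```

```text
the job is handed in; nothing more can be done
the job is handed in; nothing more can be done
```

The job is done and handed in at about 30 s of the 64 s allowed, with nothing dropped and no bystander touched.

- **Bracket:** I gripped it by the spine, levelled it, and lowered it until it touched down at TCP z = 28.3 mm (28 expected). I then let go. Its yaw is 79.2°, against 79.3° for the bare steel block. In the wrist picture the short foot lies wholly inside the block top.
- **Press checks:** I pressed about 8 N for 0.5 s on the short pad, then on the long pad. Both tops stopped the fingertips at z = 62.1 mm and neither moved, so the bracket is level and does not rock.
- **Injector:** I took it from the bench and laid it in the vees with its nose towards the short foot. It touched down at TCP z = 80.6 mm (about 81 expected). On the 89.5 mm plane it measures 181 mm long, which means it lies level.

**Weak points:**
- **Body position:** The visible thick body is about 91 mm long, while the text gives 102 mm, so I centred the visible part. It overlaps the outer faces of the vees by about 2–4 mm at the nose end and 5 mm at the connector end.
- **Pad spacing:** The pads measured about 120 mm apart, while the feet are 116 mm apart. I pressed at the measured pad centres.
- **Last picture comparison:** The check for movement between the last two pictures showed a small overall difference, about 4 grey levels on average. I put this down to image noise, and saw no shift by eye.

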